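# Lift the press plate off its tile mould

## Robot

A 7-joint arm with a two-finger parallel gripper is mounted at the origin on the work surface. World frame = base frame: x ahead of the robot, y to its left, z up, the work surface at z = 0. Lengths are in m, angles in rad, forces in N, time in s.
With the tool pointing down it reaches from about 0.4 to 0.875 m from the base axis. Payload 19.3 kg.
Tool frame: the origin (TCP) lies between the finger pads; the fingertips stand bot.tcp_to_tips ahead of it and the grasp point (between the pads) is the TCP (bot.tcp_to_tips is the distance from the TCP to the fingertips, in m); z points along the fingers, y is the line along which they close (so a half turn about z gives the same grasp; the last joint's range is limited). The gripper opens to 85 mm and grips with 20 to 120 N. Pads are 22 mm wide; open, the fingers measure 114 mm over their backs; the gripper's body (76 mm by 85 mm) begins 54 mm behind the grasp point. The pads swing forward as they close: fully open they stand 13 mm farther back than shut.
Start: joints at [-1.283, 0.521, -0.036, 1.599, 0.021, 1.021, -0.113], TCP at [0.219, 0.585, 0.25] pointing down, gripper open.
Joint ranges: [-2.91, 2.91], [-0.3, 2.13], [-1.5, 1.42], [0.17, 2.43], [-1.26, 4.41], [0.16, 1.93], [-2.52, 2.52]. Speed limits (rad/s): [1.89, 1.89, 2.39, 2.39, 3.01, 3.01, 3.01].

## Interface

Orientations are given as [roll, pitch, yaw] about the fixed x, y, z axes, in that order (R = Rz(yaw) Ry(pitch) Rx(roll)).
In Python, from workcell import telemetry, grab_frame, bot gives the robot as it stands. The module is installed in compiled form; this text tells all that it offers.
- The arm moves only by the shell command python3 -m crank 'ROWS' [FORCE]. ROWS is text: rows parted by semicolons, each of 7 numbers parted by spaces: the finger opening in m, from 0 to 0.0854, then the shift along the tool's x, y, z in m, then the turn, a rotation vector about the tool's x, y, z in degrees. A call has exactly 8 rows; each row shifts and turns the commanded pose from where the row before left it, along the tool's axes as they then stand; what a row does not reach is not made up. A row lasts 1/12 s, in which the tool goes at most 41.7 mm and 7.16 degrees, less where a joint would pass 70% of its speed; a pose out of reach is approached as far as the arm can. A call with a gripper value outside its range is refused whole. The fingers move at their own pace and stop on an object; FORCE is the grip in N (left out, the last holds). Time passes only in rows, so rows that do not move let the fingers close, or fill a call up. It gives the time, the measured TCP pose, the force, the opening and the grip force at its end, in the units of the state.
- telemetry.observe(): the state, without advancing time (a new reading comes with each control period).
- grab_frame(name): name is "scene" or "top" or "wrist"; returns a dict with "pixels" (480x640x3 uint8, red, green, blue), "depth" (480x640 float32, m along the optical axis (not along the pixel's ray), 0 where there is no reading), "vertical_fov" (degrees; the focal length in pixels is half the picture's height over the tangent of half this angle, whatever the lens; pixels are square), "cx", "cy" (the principal point, pixels), "R" (3x3) and "t" (3): a world point X has camera coordinates R X + t; the wrist camera has in their place "hand_eye" (4x4, takes a point from camera to tool coordinates, whose origin is the TCP and whose axes are the flange's). Camera axes: x right, y down, z forward; pixel columns grow to the right and rows downward; lengths in m; the calibration is good to about 2 mm. A picture is of the moment at which its call begins: read the wrist's pose just before it.
- bot.job_done(): hands the job in; it is judged then, once.
The state is a dict: "clock": time; "qpos": joint angles; "qd": joint speeds; "joint_efforts": joint torques, N m; "position": TCP position; "tool_rot": TCP orientation; "force": force on the tool from outside, world axes, zero at the start; "moment": the same for the moment, N m; "grip_width": finger opening in m; "finger_force": force on a finger pad.
Only numpy, scipy, OpenCV 4.12 (cv2) and the standard library are available. Lean on these libraries where they do the work, as an engineer would, in place of code of your own. Each camera call takes 0.05 s, during which the arm holds its last target. There are 200 camera calls.

## Task

The tile under the oblong press plate has to dry: grip the oblong metal press plate by its wooden handle, lift it straight up off its two pins, keeping it level, and set it down gently and flat in the middle of the bare plywood board. Leave the round press plate where it is on its own mould.

Things in the scene. Friction and masses are not known exactly. Their poses are not given: they have to be found in the camera images.
- oblong_plate: Oblong press plate: aluminium, 105 (x) by 165 (y) by 12 mm thick, about 0.5 kg, 13 mm through holes at y = -65, +65 mm. Upright on its middle a wooden handle bar 22 mm wide (x), 80 long (y), 40 high: top 52 mm above the underside. Origin: centre of underside; z up. Starts level on its mould's tile, underside 28 mm above the bench, pins standing through the holes, 20 mm proud of its upper face.
- oblong_mould: Oblong plate's mould, fixed: dark wooden base 140 (x) by 200 (y) by 18 mm thick, a terracotta tile 100 x 100 x 10 mm fixed on its middle, two upright steel pins 9 mm thick at y = -65, +65 mm. Pin tops are 60 mm above the bench: the plate must rise 32 mm to clear them. Origin: centre of the underside, on the bench; axes as the plate's at the start.
- round_plate: Round press plate, to be left alone: aluminium disc 168 mm across, 12 mm thick, with the same wooden handle and two pins, on a dark wooden mould of its own (160 x 200 mm). Origin: centre of the underside, 28 mm above the bench.
- ware_board: Drying board, fixed flat on the bench: bare plywood, 240 (x) by 200 (y) by 16 mm thick. Origin: centre of its underside, on the bench; its upper face is 16 mm above that. Pots up to 70 mm high stand just off the far (+x) edges of the board and the moulds.
Not all that is in view belongs to the job. What is shaped like the oblong_plate but turquoise is not meant.

How it is judged:
By the outcome, as a careful person would: the job done as asked, in the order asked, and still so for the second after the job is handed in, with the robot touching nothing.
It also fails if it takes over 42 s, if anything falls off the work surface, if the arm or the gripper's body presses on something with over 40 N, if the wrist force passes 120 N, or if a joint passes its speed limit or range.

## Working session

There is one attempt and no reset: what is moved stays moved. The work goes in short steps, Python scripts to look and compute and a shell command to move; the robot and the scene stay as the last step left them, time stands still between calls to the robot, and variables do not carry over. Pictures are saved under pics/ and viewed, at most 10 in all, crops included, and the job is handed in when it is done.

```bash
mkdir -p pics; cat > h.py <<'E'
import numpy as np, cv2
from workcell import telemetry, grab_frame, bot
from scipy.spatial.transform import Rotation as Rn
def cam(name):
    s=telemetry.observe(); f=grab_frame(name)
    F=240/np.tan(np.radians(f["vertical_fov"])/2)
    if name=="wrist":
        T=np.eye(4);T[:3,:3]=Rn.from_euler('xyz',s["tool_rot"]).as_matrix();T[:3,3]=s["position"]
        M=T@np.array(f["hand_eye"]);Rc=M[:3,:3];o=M[:3,3]
    else:
        Rc=np.array(f["R"]).T;o=-Rc@np.array(f["t"])
    return f,F,Rc,o
def save(f,n): cv2.imwrite("pics/"+n,cv2.cvtColor(f["pixels"],cv2.COLOR_RGB2BGR))
def rays(c,uv):
    f,F,Rc,o=c; uv=np.atleast_2d(uv).astype(float)
    return np.c_[(uv[:,0]-f["cx"])/F,(uv[:,1]-f["cy"])/F,np.ones(len(uv))]@Rc.T
def plane(c,uv,z):
    d=rays(c,uv); return c[3]+d*((z-c[3][2])/d[:,2])[:,None]
def bydepth(c,uv):
    uv=np.atleast_2d(uv).astype(int); return c[3]+rays(c,uv)*c[0]["depth"][uv[:,1],uv[:,0]][:,None]
E
python3 - <<'E'
from h import *
for n in("top","scene"):
    c=cam(n);save(c[0],n+"1.png");print(n,c[1],c[0]["cx"],c[0]["cy"],c[3])
s=telemetry.observe();print({k:np.round(v,3) for k,v in s.items()},bot.tcp_to_tips)
E
```

```text
top 601.2216835005453 308.83569912716894 232.44055585062384 [0.34200637 0.00174397 1.34372986]
scene 475.6199548868532 323.36913799438736 246.3482152482764 [ 0.97595602 -0.36550847  0.94877253]
{'clock': np.float64(0.1), 'qpos': array([-1.283,  0.522, -0.036,  1.6  ,  0.021,  1.021, -0.113]), 'qd': array([-0.001, -0.003,  0.   , -0.001,  0.001,  0.   ,  0.001]), 'joint_efforts': array([ 4.0000e-03, -9.2849e+01,  1.9840e+00, -3.7053e+01,  1.8000e-02,
        5.0000e-03,  0.0000e+00]), 'position': array([0.219, 0.585, 0.25 ]), 'tool_rot': array([-3.141,  0.   ,  2.784]), 'force': array([ 0.231,  0.443, -0.31 ]), 'moment': array([0.043, 0.   , 0.061]), 'finger_force': np.float64(0.0), 'grip_width': np.float64(0.085)} 0.019
```

View pics/top1.png

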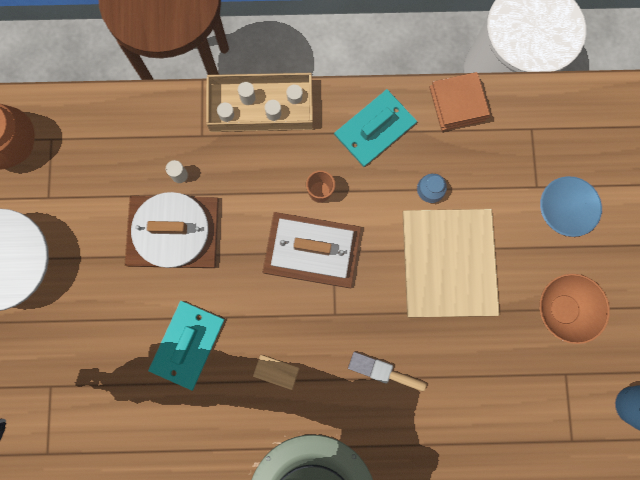

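View pics/scene1.png

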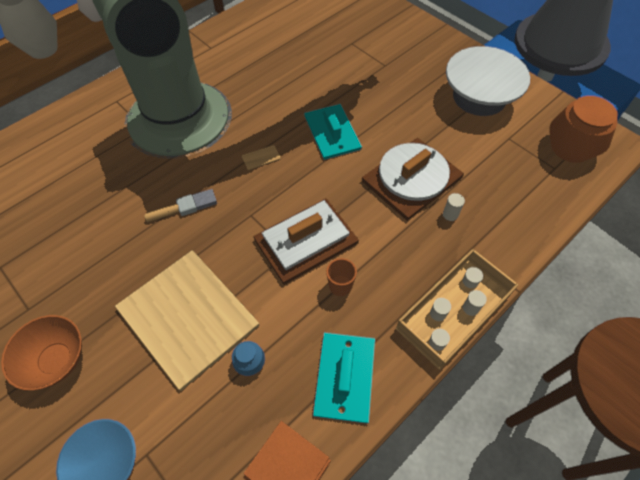

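The top view shows the oblong plate at (313,247), the round plate at (171,230), the bare board at (451,262), and turquoise lookalikes at (376,127) and (187,345). The scene view shows the oblong plate at (305,235), with a cup just behind its mould at (341,275).

Candidates: aluminium rectangle with a wooden handle (313,247); turquoise plates (376,127) and (187,345); round disc (171,230). By the description I choose (313,247).

```bash
python3 - <<'E'
from h import *
c=cam("top");im=c[0]["pixels"];hsv=cv2.cvtColor(im,cv2.COLOR_RGB2HSV)
def big(m,box):
    k=np.zeros(m.shape,np.uint8);x0,y0,x1,y1=box;k[y0:y1,x0:x1]=m[y0:y1,x0:x1]
    cs,_=cv2.findContours(k,cv2.RETR_EXTERNAL,cv2.CHAIN_APPROX_NONE);return max(cs,key=cv2.contourArea)
H,S,V=cv2.split(hsv)
def rep(n,ct,z):
    P=plane(c,ct[:,0,:],z)[:,:2].astype(np.float32)
    r=cv2.minAreaRect(P*1000);b=cv2.boxPoints(r);e=b[1]-b[0],b[2]-b[1]
    L=max(e,key=np.linalg.norm);uv=ct[:,0,:].mean(0).astype(int)
    print(n,uv,"c",np.round(r[0],1),"size",np.round(r[1],1),"long dir deg",np.degrees(np.arctan2(L[1],L[0]))%180,"depthz",bydepth(c,uv)[0][2])
rep("plate",big(((S<50)&(V>120)).astype(np.uint8),(260,205,370,295)),.040)
rep("handle",big(((S>120)&(V>100)).astype(np.uint8),(285,232,338,260)),.080)
rep("board",big(((S<130)&(V>170)).astype(np.uint8),(395,200,505,325)),.016)
for n,u in dict(cup=(321,178),blue=(433,183),cupside=(321,187)).items(): print(n,bydepth(c,u))
crop=cv2.resize(im[200:300,255:370],None,fx=5,fy=5,interpolation=cv2.INTER_CUBIC)
cv2.imwrite("pics/crop1.png",crop[:,:,::-1])
E
```

```text
plate [311 247] c [534.6 -11.6] size [166.9 106.5] long dir deg 78.98063 depthz 0.08079625458524542
handle [312 245] c [534.  -11.6] size [75.8 20.5] long dir deg 79.12729 depthz 0.07425288465710045
board [455 251] c [ 510.1 -321.6] size [249.6 260.2] long dir deg 178.71579 depthz 0.015239599437502305
cup [[ 0.69636017 -0.036183    0.02198135]]
blue [[ 0.6659236  -0.27814394  0.07334595]]
cupside [[ 0.67917346 -0.03605702  0.00694255]]
```

View pics/crop1.png

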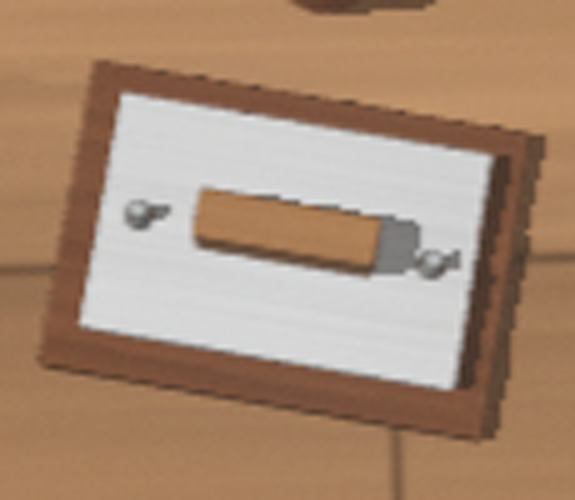

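The crop confirms it: a bare-metal oblong plate with a wooden handle, and pins at both ends. The sizes (167×106, handle 76×21) match. The board mask leaked, so I'll redo that one while starting an arc move above the plate.

```bash
python3 - <<'E'
from h import *
c=cam("top");im=c[0]["pixels"]
lab=cv2.cvtColor(im,cv2.COLOR_RGB2LAB).astype(int);ref=np.median(lab[230:300,420:480].reshape(-1,3),0);print(ref)
m=(np.abs(lab-ref).max(2)<28).astype(np.uint8);k=np.zeros_like(m);k[195:330,390:510]=m[195:330,390:510]
k=cv2.morphologyEx(k,cv2.MORPH_OPEN,np.ones((9,9)))
ct=max(cv2.findContours(k,cv2.RETR_EXTERNAL,cv2.CHAIN_APPROX_NONE)[0],key=cv2.contourArea)
r=cv2.minAreaRect((plane(c,ct[:,0,:],.016)[:,:2]*1000).astype(np.float32));print(r)
E
python3 -m crank '0.085 -0.0305 -0.001 0.001 0 0 3.35;0.085 -0.0305 -0.001 0.001 0 0 3.35;0.085 -0.0305 -0.001 0.001 0 0 3.35;0.085 -0.0305 -0.001 0.001 0 0 3.35;0.085 -0.0305 -0.001 0.001 0 0 3.35;0.085 -0.0305 -0.001 0.001 0 0 3.35;0.085 -0.0305 -0.001 0.001 0 0 3.35;0.085 -0.0305 -0.001 0.001 0 0 3.35'
```

```text
[205. 131. 152.]
((499.456787109375, -317.64617919921875), (198.51698303222656, 238.00048828125), 89.65760040283203)
clock: 0.87
position: [0.4203, 0.4487, 0.2421]
tool_rot: [-3.141, 0.0, 2.313]
force: [-0.8, -0.6, -0.0]
grip_width: 0.0851
finger_force: 0.0
```

```bash
python3 -m crank '0.085 -0.0305 -0.001 0.002 0 0 3.35;0.085 -0.0305 -0.001 0.002 0 0 3.35;0.085 -0.0305 -0.001 0.002 0 0 3.35;0.085 -0.0305 -0.001 0.002 0 0 3.35;0.085 -0.0305 -0.001 0.002 0 0 3.35;0.085 -0.0305 -0.001 0.002 0 0 3.35;0.085 -0.0305 -0.001 0.002 0 0 3.35;0.085 -0.0305 -0.001 0.002 0 0 3.35'
python3 -m crank '0.085 -0.0305 -0.001 0.002 0 0 3.35;0.085 -0.0305 -0.001 0.002 0 0 3.35;0.085 -0.0305 -0.001 0.002 0 0 3.35;0.085 -0.0305 -0.001 0.002 0 0 3.35;0.085 -0.0305 -0.001 0.002 0 0 3.35;0.085 -0.0305 -0.001 0.002 0 0 3.35;0.085 -0.02 -0.001 0.002 0 0 3.35;0.085 0 0 0 0 0 3.35'
python3 - <<'E'
from h import *
c=cam("wrist");save(c[0],"w1.png");print(telemetry.observe()["position"],telemetry.observe()["tool_rot"])
E
```

```text
clock: 1.53
position: [0.5374, 0.2369, 0.2261]
tool_rot: [3.142, 0.0, 1.845]
force: [-0.6, 0.1, 0.1]
grip_width: 0.0849
finger_force: 0.0
clock: 2.2
position: [0.5517, 0.0325, 0.2122]
tool_rot: [-3.141, 0.002, 1.372]
force: [-0.0, -0.2, -0.1]
grip_width: 0.0851
finger_force: 0.0
[0.55200278 0.03504516 0.21221423] [-3.14130447e+00  4.06718748e-04  1.36901712e+00]
```

View pics/w1.png

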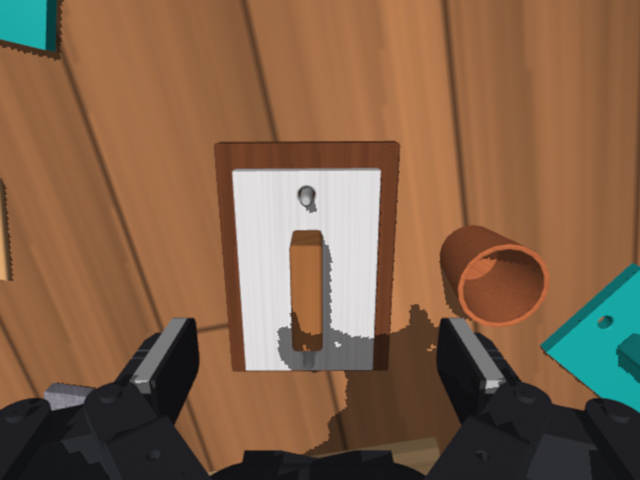

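The wrist view shows the handle at (307,290) and the plate at about (308,270). The cup at (495,275) is well clear of where the right finger will be.

```bash
python3 - <<'E'
from h import *
c=cam("wrist");s=telemetry.observe();im=c[0]["pixels"];H,S,V=cv2.split(cv2.cvtColor(im,cv2.COLOR_RGB2HSV))
D=c[0]["depth"];v,u=np.mgrid[0:480,0:640];P=c[3]+rays(c,np.c_[u.ravel(),v.ravel()])*D.ravel()[:,None];P=P.reshape(480,640,3)
win=np.zeros((480,640),bool);win[135:380,210:405]=1
Z=P[...,2]
def rep(n,m,z):
    m=cv2.morphologyEx((m&win).astype(np.uint8),cv2.MORPH_OPEN,np.ones((3,3)))
    ct=max(cv2.findContours(m,cv2.RETR_EXTERNAL,cv2.CHAIN_APPROX_NONE)[0],key=cv2.contourArea)
    r=cv2.minAreaRect((plane(c,ct[:,0,:],z)[:,:2]*1000).astype(np.float32));print(n,np.round(r[0],1),np.round(r[1],1),r[2],"z",np.median(Z[m>0]))
rep("plate",(S<60)&(V>60)|((S>=60)&(Z>.05)),.04)
rep("handle",(S>60)&(Z>.072),.08)
R=Rn.from_euler('xyz',s["tool_rot"]).as_matrix();print(s["position"],np.degrees(s["tool_rot"]))
E
```

```text
plate [535.1 -12.3] [167.1 106.1] 78.8999252319336 z 0.03995095921268832
handle [535. -11.] [80.8 21. ] 78.64244079589844 z 0.079635384774766
[0.55221206 0.03675201 0.21220341] [-1.79983639e+02  3.28697757e-04  7.89133333e+01]
```

```bash
python3 -m crank '0.085 -0.0127 -0.0019 0 0 0 0;0.085 -0.0127 -0.0019 0 0 0 0;0.085 -0.0127 -0.0019 0.01 0 0 0;0.085 -0.0125 -0.0019 0.02 0 0 0;0.085 0 0 0.02 0 0 0;0.085 0 0 0.02 0 0 0;0.085 0 0 0.01 0 0 0;0.085 0 0 0 0 0 0'
python3 - <<'E'
from h import *
c=cam("wrist");save(c[0],"w2.png");s=telemetry.observe();print(s["position"],np.degrees(s["tool_rot"]))
E
```

```text
clock: 2.97
position: [0.5342, -0.0113, 0.1307]
tool_rot: [-3.139, 0.001, 1.381]
force: [-0.3, 0.8, -0.1]
grip_width: 0.0848
finger_force: 0.0
[ 0.53487142 -0.01130945  0.13195986] [-1.79921347e+02  2.95621171e-02  7.91340076e+01]
```

View pics/w2.png

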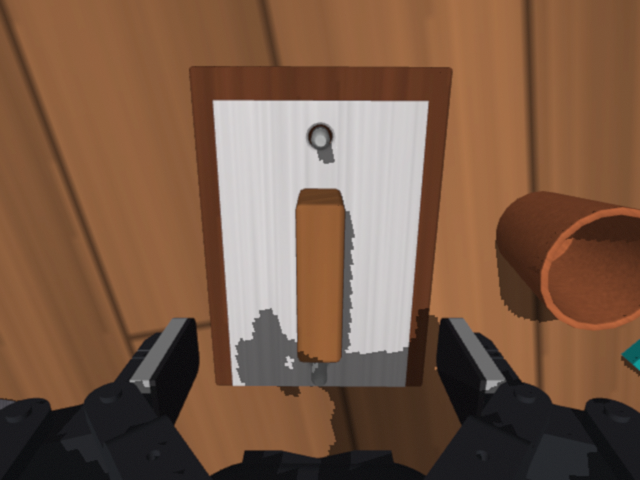

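The handle is centred between the fingers (column 320) and lined up with the tool. I'll descend and close gently first.

```bash
python3 -m crank '0.085 0 0 0.012 0 0 0;0.085 0 0 0.012 0 0 0;0.085 0 0 0.012 0 0 0;0.085 0 0 0.012 0 0 0;0.085 0 0 0.01 0 0 0;0.085 0 0 0.007 0 0 0;0.085 0 0 0 0 0 0;0.085 0 0 0 0 0 0'
python3 -m crank '0.05 0 0 0 0 0 0;0.035 0 0 0 0 0 0;0.028 0 0 0 0 0 0;0.02 0 0 0 0 0 0;0.01 0 0 0 0 0 0;0.01 0 0 0 0 0 0;0.01 0 0 0 0 0 0;0.01 0 0 0 0 0 0' 60
```

```text
clock: 3.68
position: [0.5352, -0.0113, 0.0672]
tool_rot: [-3.141, 0.0, 1.38]
force: [0.1, -0.5, 0.3]
grip_width: 0.0849
finger_force: 0.0
clock: 4.35
position: [0.5354, -0.0111, 0.0676]
tool_rot: [3.141, -0.0, 1.381]
force: [-1.8, 0.2, 6.5]
grip_width: 0.0213
finger_force: 59.8
```

```bash
python3 -m crank '0.01 0 0 0 0 0 0;0.01 0 0 -0.002 0 0 0;0.01 0 0 -0.003 0 0 0;0.01 0 0 -0.004 0 0 0;0.01 0 0 -0.004 0 0 0;0.01 0 0 -0.004 0 0 0;0.01 0 0 -0.003 0 0 0;0.01 0 0 0 0 0 0' 90
python3 - <<'E'
from h import *
c=cam("scene");cv2.imwrite("pics/s2.png",cv2.resize(c[0]["pixels"][130:330,180:440],None,fx=3,fy=3)[:,:,::-1]);s=telemetry.observe();print(s["position"],np.degrees(s["tool_rot"]),s["force"],s["moment"],s["grip_width"])
E
```

```text
clock: 5.02
position: [0.5356, -0.0111, 0.088]
tool_rot: [3.141, -0.0, 1.381]
force: [-0.1, 0.1, -3.8]
grip_width: 0.0206
finger_force: 88.1
[ 0.53546701 -0.01106027  0.08764759] [ 1.79968491e+02 -8.16083903e-03  7.91010001e+01] [-0.85499936 -1.24435791 -4.37960109] [ 0.02382933 -0.01105142  0.04094742] 0.02080595405542562
```

View pics/s2.png

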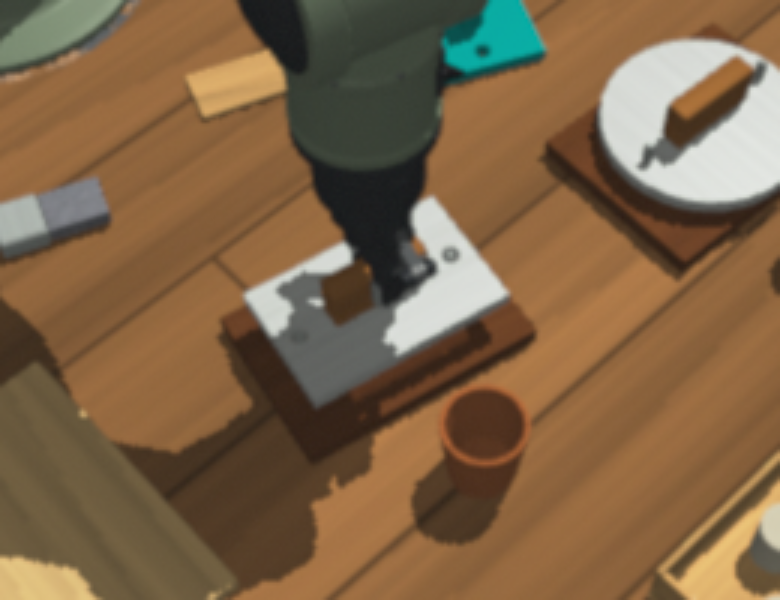

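The plate is up about 20 mm and level, pins still in the holes (450,255), and the tile stays on its base. The load is about 4.4 N, as expected. I'll keep lifting.

```bash
python3 -m crank '0.01 0 0 -0.003 0 0 0;0.01 0 0 -0.006 0 0 0;0.01 0 0 -0.008 0 0 0;0.01 0 0 -0.009 0 0 0;0.01 0 0 -0.009 0 0 0;0.01 0 0 -0.007 0 0 0;0.01 0 0 -0.004 0 0 0;0.01 0 0 0 0 0 0'
python3 - <<'E'
from h import *
s=telemetry.observe();p=s["position"];R=Rn.from_euler('xyz',s["tool_rot"]).as_matrix()
print(p,np.degrees(s["tool_rot"]),s["force"],s["moment"])
# grip point vs plate centre: assume equal to offset at grasp (plate centre .535,-.0117 ; tcp .5354,-.0111)
print(R.T@(np.array([.4998,-.3170,p[2]])-p))
E
```

```text
clock: 5.73
position: [0.5357, -0.011, 0.1344]
tool_rot: [3.14, -0.001, 1.381]
force: [1.1, -0.2, -4.6]
grip_width: 0.0209
finger_force: 88.2
[ 0.53573788 -0.01102021  0.13440928] [ 1.79918772e+02 -3.10041310e-02  7.91017244e+01] [ 1.06702738 -0.2073461  -4.63371611] [ 0.00627727 -0.03610841  0.03153675]
[-3.07255840e-01  2.25608376e-02 -1.34279190e-04]
```

```bash
python3 -m crank '0.01 -0.006 0.001 0 0 0 0;0.01 -0.014 0.001 0 0 0 0;0.01 -0.022 0.002 0 0 0 0;0.01 -0.024 0.002 0 0 0 0;0.01 -0.024 0.002 0 0 0 0;0.01 -0.024 0.002 0 0 0 0;0.01 -0.024 0.002 0 0 0 0;0.01 -0.024 0.002 0 0 0 0'
python3 -m crank '0.01 -0.024 0.002 0 0 0 0;0.01 -0.024 0.002 0 0 0 0;0.01 -0.024 0.002 0 0 0 0;0.01 -0.024 0.002 0 0 0 0;0.01 -0.022 0.001 0 0 0 0;0.01 -0.016 0 0 0 0 0;0.01 -0.008 0 0 0 0 0;0.01 -0.003 0 0 0 0 0'
python3 -m crank '0.01 0 0 0 0 0 -0.8;0.01 0 0 0 0 0 -2;0.01 0 0 0 0 0 -2.5;0.01 0 0 0 0 0 -2.5;0.01 0 0 0 0 0 -2;0.01 0 0 0 0 0 -1;0.01 0 0 0 0 0 0;0.01 0 0 0 0 0 0'
python3 - <<'E'
from h import *
s=telemetry.observe();p=s["position"];R=Rn.from_euler('xyz',s["tool_rot"]).as_matrix()
print(p,np.degrees(s["tool_rot"]),s["qpos"]);print(R.T@(np.array([.4998,-.3170,p[2]])-p))
c=cam("scene");cv2.imwrite("pics/s3.png",cv2.resize(c[0]["pixels"][180:400,60:360],None,fx=2.6,fy=2.6)[:,:,::-1])
E
```

```text
clock: 6.4
position: [0.5177, -0.1744, 0.1328]
tool_rot: [-3.141, 0.0, 1.38]
force: [1.0, -0.4, -4.0]
grip_width: 0.0204
finger_force: 88.2
clock: 7.07
position: [0.4989, -0.3184, 0.1328]
tool_rot: [-3.141, 0.0, 1.379]
force: [-0.5, 0.3, -4.0]
grip_width: 0.0209
finger_force: 88.2
clock: 7.73
position: [0.5, -0.3162, 0.1333]
tool_rot: [-3.142, -0.0, 1.569]
force: [0.4, 0.1, -4.2]
grip_width: 0.0207
finger_force: 88.1
[ 0.50003789 -0.31624292  0.1332612 ] [-1.79998788e+02 -1.80881310e-02  8.98999308e+01] [ 0.28278716  0.63362188  0.26262941  1.79834753 -0.23047172  0.73967674
  0.6660447 ]
[-7.57493552e-04 -2.36569569e-04 -2.34133545e-07]
```

View pics/s3.png

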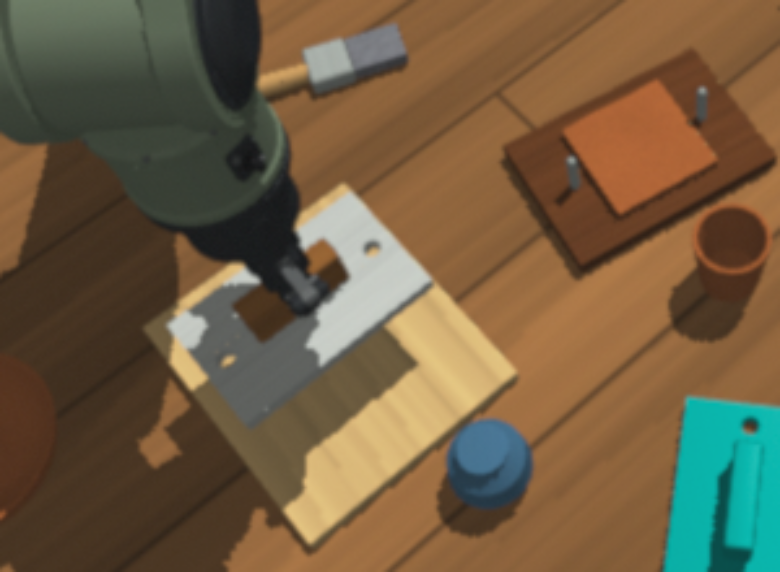

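The plate is held level over the board, parallel with its edges. The tile and both pins stayed on the mould. Contact is expected at a TCP height of about 0.0556.

```bash
python3 -m crank '0.01 0 0 0.005 0 0 0;0.01 0 0 0.01 0 0 0;0.01 0 0 0.013 0 0 0;0.01 0 0 0.013 0 0 0;0.01 0 0 0.013 0 0 0;0.01 0 0 0.01 0 0 0;0.01 0 0 0.005 0 0 0;0.01 0 0 0.002 0 0 0'
python3 -m crank '0.01 0 0 0.001 0 0 0;0.01 0 0 0.001 0 0 0;0.01 0 0 0.001 0 0 0;0.01 0 0 0.001 0 0 0;0.01 0 0 0.001 0 0 0;0.01 0 0 0 0 0 0;0.01 0 0 0 0 0 0;0.01 0 0 0 0 0 0'
```

```text
clock: 8.45
position: [0.4993, -0.3168, 0.0609]
tool_rot: [-3.14, -0.001, 1.569]
force: [0.2, 0.5, -5.0]
grip_width: 0.0208
finger_force: 88.2
clock: 9.12
position: [0.4999, -0.3169, 0.0574]
tool_rot: [3.141, 0.0, 1.569]
force: [-0.6, 0.7, -4.5]
grip_width: 0.0205
finger_force: 88.2
```

```bash
python3 -m crank '0.01 0 0 0.0005 0 0 0;0.01 0 0 0.0005 0 0 0;0.01 0 0 0.0005 0 0 0;0.01 0 0 0.0005 0 0 0;0.01 0 0 0 0 0 0;0.01 0 0 0 0 0 0;0.01 0 0 0 0 0 0;0.01 0 0 0 0 0 0'
```

```text
clock: 9.78
position: [0.4998, -0.3169, 0.0557]
tool_rot: [3.141, -0.0, 1.569]
force: [-3.4, 2.5, 5.7]
grip_width: 0.0208
finger_force: 89.8
```

Contact: the force turned from −4.5 to +5.7 N at the expected height. I'll ease the grip, then open.

```bash
python3 -m crank '0.01 0 0 0 0 0 0;0.01 0 0 0 0 0 0;0.022 0 0 0 0 0 0;0.026 0 0 0 0 0 0;0.03 0 0 0 0 0 0;0.036 0 0 0 0 0 0;0.045 0 0 0 0 0 0;0.055 0 0 0 0 0 0' 20
python3 -m crank '0.065 0 0 0 0 0 0;0.075 0 0 0 0 0 0;0.08 0 0 0 0 0 0;0.08 0 0 0 0 0 0;0.08 0 0 -0.004 0 0 0;0.08 0 0 -0.008 0 0 0;0.08 0 0 -0.012 0 0 0;0.08 0 0 -0.015 0 0 0'
python3 -m crank '0.08 0 0 -0.02 0 0 0;0.08 0 0 -0.02 0 0 0;0.08 0 0 -0.02 0 0 0;0.08 0 0 -0.02 0 0 0;0.08 0 0 -0.02 0 0 0;0.08 0 0 -0.02 0 0 0;0.08 0 0 0 0 0 0;0.08 0 0 0 0 0 0'
python3 - <<'E'
from h import *
c=cam("wrist");save(c[0],"w3.png");im=c[0]["pixels"];D=c[0]["depth"]
v,u=np.mgrid[0:480,0:640];P=(c[3]+rays(c,np.c_[u.ravel(),v.ravel()])*D.ravel()[:,None]).reshape(480,640,3);Z=P[...,2]
H,S,V=cv2.split(cv2.cvtColor(im,cv2.COLOR_RGB2HSV))
near=(abs(P[...,0]-.5)<.15)&(abs(P[...,1]+.317)<.14)&(D>.12)
def rep(n,m,z):
    m=cv2.morphologyEx((m&near).astype(np.uint8),cv2.MORPH_OPEN,np.ones((3,3)))
    ct=max(cv2.findContours(m,cv2.RETR_EXTERNAL,cv2.CHAIN_APPROX_NONE)[0],key=cv2.contourArea)
    r=cv2.minAreaRect((plane(c,ct[:,0,:],z)[:,:2]*1000).astype(np.float32));print(n,np.round(r[0],1),np.round(r[1],1),r[2],np.median(Z[m>0]))
rep("plate",(Z>.022)&(Z<.09),.028);rep("handle",(Z>.058)&(Z<.09),.068);rep("board",(Z>.009)&(Z<.09),.016)
m=near&(abs(Z-.028)<.004)&(S<60);A=np.c_[P[m][:,:2],np.ones(m.sum())];k=np.linalg.lstsq(A,P[m][:,2],rcond=None)[0];print("tilt deg",np.degrees(k[:2]))
E
```

```text
clock: 10.45
position: [0.4999, -0.3169, 0.0553]
tool_rot: [3.142, 0.0, 1.569]
force: [-1.4, 0.3, -0.5]
grip_width: 0.0543
finger_force: 0.0
clock: 11.12
position: [0.4996, -0.3168, 0.0952]
tool_rot: [-3.141, -0.0, 1.569]
force: [0.4, -0.6, -0.0]
grip_width: 0.0799
finger_force: 0.0
clock: 11.78
position: [0.5002, -0.3171, 0.2162]
tool_rot: [3.139, 0.001, 1.569]
force: [-0.3, -0.3, 0.7]
grip_width: 0.0802
finger_force: 0.0
plate [ 499.9 -319. ] [163.7 104.9] 89.82201385498047 0.027989777382342845
handle [ 499.8 -317.5] [79.  21.7] 89.8832778930664 0.06754105720426265
board [ 499.4 -320.5] [198.8 238.4] 89.64688873291016 0.016500485147088434
tilt deg [ 0.04867556 -0.08293411]
```

View pics/w3.png

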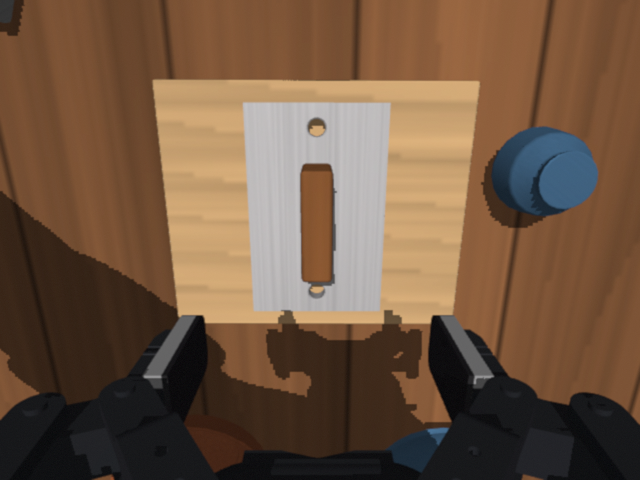

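The plate (316,207) lies flat on the board (316,200). It is within about 2 mm of the middle, level to 0.1°, and the gripper is clear.

```bash
python3 -c "
from workcell import bot
print(bot.job_done())"
```

```text
the job is handed in; nothing more can be done
None
```

The oblong plate now lies flat in the middle of the plywood board, within about 2 mm of centre and level to 0.1°; the round plate was left alone, and the job was handed in at about 12 s on the robot's clock.

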